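Put the last two utensils away in the kitchen tray

ROBOT

A 6-joint arm with a two-finger parallel gripper is mounted at the origin on the work surface. World frame = base frame: x ahead of the robot, y to its left, z up, the work surface at z = 0. Lengths are in mm, angles in rad, forces in N, time in s.
With the tool pointing down it reaches from about 350 to 775 mm from the base axis. Payload 7.3 kg.
Tool frame: the origin (TCP) lies at the centre of the arm's flange, where the gripper is bolted on; the fingertips stand 178 mm ahead of it and the grasp point (between the pads) lies 159 mm ahead of it; z points along the fingers, y is the line along which they close (so a half turn about z gives the same grasp; the last joint's range is limited). The gripper opens to 92 mm and grips with 3 to 60 N. Pads are 19 mm wide; open, the fingers measure 130 mm over their backs; the gripper's body (75 mm by 190 mm) begins 47 mm behind the grasp point.
Start: joints at [1.023, 0.342, 1.524, -0, 1.275, -0.146], TCP at [205.294, 483.2, 404.741] pointing down, gripper open.
Joint ranges: [-2.53, 2.53], [-0.77, 2.02], [0.04, 2.7], [-1, 4.14], [0.28, 2.66], [-3.11, 3.11]. Speed limits (rad/s): [2.57, 2.57, 3.14, 3.14, 3.14, 3.14].

INTERFACE

Orientations are given as [roll, pitch, yaw] about the fixed x, y, z axes, in that order (R = Rz(yaw) Ry(pitch) Rx(roll)).
In Python, from plant import * gives the robot as it stands. The module is installed in compiled form; this text tells all that it offers.
- The arm moves only by the shell command python3 -m inch 'ROWS'. ROWS is JSON, a list of rows, each a list of 5 numbers: the shift along the tool's x, y, z in m, then the turn about the tool's z in rad, then the opening, from 0 (shut) to 1 (fully open). In form: [[tx, ty, tz, spin, claw], ...]. A call has 1 to 8 rows; each row is the pose to reach, as a shift and turn from the pose commanded when the call began, along the tool's axes at that moment; what a row does not reach only later rows make up. A row lasts 1/12 s, in which the tool goes at most 41.7 mm and 7.16 degrees, less where a joint would pass 70% of its speed; a pose out of reach is approached as far as the arm can. A call with a gripper value outside its range is refused whole. The fingers move at their own pace and stop on an object; the grip force is fixed at half the most. Time passes only in rows, so rows that repeat a pose let the fingers close. It gives the time, the measured TCP pose, the force, the opening and the grip force at its end, in the units of the state.
- get_obs(): the state, without advancing time (a new reading comes with each control period).
- capture(name): name is "scene" or "top" or "wrist"; returns a dict with "color" (480x640x3 uint8, red, green, blue), "intrinsics" (3x3 intrinsics, pixels), "pose" (4x4, takes a point from camera to world coordinates). Camera axes: x right, y down, z forward; pixel columns grow to the right and rows downward; lengths in mm; the calibration is good to about 2 mm. A picture is of the moment at which its call begins. There is no depth.
- close_job(): hands the job in; it is judged then, once.
Trained networks look in a picture, given as the dict that the camera call returned (one of the last four; its "shot" number tells which), for a name from the list of things; names that differ only in an ending like _2 or _b are one class to them, and where a whole thing is asked for, a point or a joint stands for the part that bears it (a point fixed in the world has none). Each returns a list of dicts, best first, with "conf" (0 to 1); they miss things now and then, are a little off and sometimes report something else, mostly with a low value. They report only what shows in the picture. A call takes as long as a camera call. They do not tell look-alikes from the thing itself.
- look_for(picture, target): "rect" ([centre column, centre row, width, height] in pixels, round what is visible of it).
- trace(picture, target): "pixels" (480x640 bool, what is visible of it) and "rect" ([centre column, centre row, width, height] in pixels, round what is visible of it).
- tip_of(picture, target): "centre" ([column, row] in pixels: a listed point, or the origin of a listed thing).
The state is a dict: "time": time; "joint_positions": joint angles; "dq": joint speeds; "tau": joint torques, N m; "tool_pos": TCP position; "tcp_rot": TCP orientation; "contact_force": force on the tool from outside, world axes, zero at the start; "moment": the same for the moment, N m; "grip_width": finger opening in mm; "finger_force": force on a finger pad.
Only numpy, scipy, OpenCV 4.12 (cv2) and the standard library are available. Lean on these libraries where they do the work, as an engineer would, in place of code of your own. Each camera call takes 0.05 s, during which the arm holds its last target. There are 200 camera calls.

TASK

The teal turner and the blue scraper are still lying out on the breakfast bar: put each one away in its own empty compartment of the utensil tray, either one in either, lying flat and fully down with its head in the wide end. Lower them in rather than dropping them, and leave the utensils already in the tray, the mug, the jar and the bottle as they are.

Things in the scene. Friction and masses are not known exactly. Their poses are not given: they have to be found in the camera images.
- teal_turner: Kitchen turner with a teal handle and a slotted dark-teal blade, 190 mm long, about 110 g. Lies on the worktop at the robot's right. Origin: underside at mid-length, by the centre of mass; x towards the head, z up. Handle: bar 22 mm wide, 24 mm high, x = -95 to +25 mm, the last 12 mm steel. Head: flat darker blade 54 mm wide, 8 mm thick, x = +25 to +95 mm; flat underside.
- blue_scraper: Kitchen scraper with a blue handle and a solid dark-blue blade (tip 44 mm wide), 190 mm long, about 110 g. Lies on the worktop at the robot's right. Origin: underside at mid-length, by the centre of mass; x towards the head, z up. Handle: bar 22 mm wide, 24 mm high, x = -95 to +25 mm, the last 12 mm steel. Head: flat darker blade 54 mm wide, 8 mm thick, x = +25 to +95 mm; flat underside.
- red_turner: Kitchen turner with a red handle and a slotted dark-red blade, 190 mm long, about 110 g. Starts seated in an insert; leave it. Origin: underside at mid-length, by the centre of mass; x towards the head, z up. Handle: bar 22 mm wide, 24 mm high, x = -95 to +25 mm, the last 12 mm steel. Head: flat darker blade 54 mm wide, 8 mm thick, x = +25 to +95 mm; flat underside.
- yellow_scraper: Kitchen scraper with a yellow handle and a solid dark-yellow blade, 190 mm long, about 110 g. Starts seated in an insert; leave it. Origin: underside at mid-length, by the centre of mass; x towards the head, z up. Handle: bar 22 mm wide, 24 mm high, x = -95 to +25 mm, the last 12 mm steel. Head: flat darker blade 54 mm wide, 8 mm thick, x = +25 to +95 mm; flat underside.
- teal_turner_head (a point): Point on the top of the teal turner's blade, 75 mm from its origin towards the head, 8 mm above its underside.
- blue_scraper_head (a point): Point on the top of the blue scraper's blade, 75 mm from its origin towards the head, 8 mm above its underside.
- tray: Pale wooden utensil tray, fixed, 240 mm (x) x 326 mm (y), rim 19 mm high, the four inserts lie side by side along its y, 76 mm apart centre to centre. Origin: underside, centre.
- insert_1: One of 4 alike inserts side by side in the tray, order varies; empty or holding a utensil. Fixed, 214 x 74 mm. Keyhole pocket: wide bay 64 mm wide, x = +19 to +102 mm; channel 34 mm wide, x = -102 to +19. Origin: underside centre, 6 mm above worktop; x to the wide end (some reversed), z up. Grey floor at z = 5 mm, white wall tops at 13. A seated utensil's origin is at (0, 0, 5 mm), axes alike.
- insert_2: One of 4 alike inserts side by side in the tray, order varies; empty or holding a utensil. Fixed, 214 x 74 mm. Keyhole pocket: wide bay 64 mm wide, x = +19 to +102 mm; channel 34 mm wide, x = -102 to +19. Origin: underside centre, 6 mm above worktop; x to the wide end (some reversed), z up. Grey floor at z = 5 mm, white wall tops at 13. A seated utensil's origin is at (0, 0, 5 mm), axes alike.
- insert_3: One of 4 alike inserts side by side in the tray, order varies; empty or holding a utensil. Fixed, 214 x 74 mm. Keyhole pocket: wide bay 64 mm wide, x = +19 to +102 mm; channel 34 mm wide, x = -102 to +19. Origin: underside centre, 6 mm above worktop; x to the wide end (some reversed), z up. Grey floor at z = 5 mm, white wall tops at 13. A seated utensil's origin is at (0, 0, 5 mm), axes alike.
- insert_4: One of 4 alike inserts side by side in the tray, order varies; empty or holding a utensil. Fixed, 214 x 74 mm. Keyhole pocket: wide bay 64 mm wide, x = +19 to +102 mm; channel 34 mm wide, x = -102 to +19. Origin: underside centre, 6 mm above worktop; x to the wide end (some reversed), z up. Grey floor at z = 5 mm, white wall tops at 13. A seated utensil's origin is at (0, 0, 5 mm), axes alike.
- mug: White mug, 80 mm across, 90 mm high, beyond the tray. Origin: centre of its underside. Bystander.
- jar: Glass jar with a yellow lid, 84 mm across, 130 mm high, at the right. Origin: centre of its underside. Bystander.
- oil_bottle: Amber bottle with a green cap, 60 mm across, 160 mm high, beyond the gap between tray and utensils. Origin: centre of its underside. Bystander.
Things that resemble listed ones, but are neither listed nor needed, are in the scene too. There is more than one size of the blue_scraper; the job needs the smallest.

How it is judged (in metres and radians):
At the end, for the whole second after the job is handed in: Teal and blue each lie at rest in an insert that was empty: origin within 12 mm lengthwise, 10 mm sideways, 8.5 mm in height of the insert's, level to 0.06 rad, head in the wide end. Red and yellow level to 0.06 rad, moved under 15 mm; mug, jar, bottle upright to 0.2 rad, moved under 30 mm (((x of teal_turner in the frame of insert_1 between -0.012 and 0.012 m and y of teal_turner in the frame of insert_1 between -0.01 and 0.01 m and z of teal_turner in the frame of insert_1 below 0.0085 m and x of teal_turner_head in the frame of insert_1 above 0.05 m and angle between teal_turner's own z axis and vertical below 0.06 rad) or (x of teal_turner in the frame of insert_2 between -0.012 and 0.012 m and y of teal_turner in the frame of insert_2 between -0.01 and 0.01 m and z of teal_turner in the frame of insert_2 below 0.0085 m and x of teal_turner_head in the frame of insert_2 above 0.05 m and angle between teal_turner's own z axis and vertical below 0.06 rad) or (x of teal_turner in the frame of insert_3 between -0.012 and 0.012 m and y of teal_turner in the frame of insert_3 between -0.01 and 0.01 m and z of teal_turner in the frame of insert_3 below 0.0085 m and x of teal_turner_head in the frame of insert_3 above 0.05 m and angle between teal_turner's own z axis and vertical below 0.06 rad) or (x of teal_turner in the frame of insert_4 between -0.012 and 0.012 m and y of teal_turner in the frame of insert_4 between -0.01 and 0.01 m and z of teal_turner in the frame of insert_4 below 0.0085 m and x of teal_turner_head in the frame of insert_4 above 0.05 m and angle between teal_turner's own z axis and vertical below 0.06 rad)) and ((x of blue_scraper in the frame of insert_1 between -0.012 and 0.012 m and y of blue_scraper in the frame of insert_1 between -0.01 and 0.01 m and z of blue_scraper in the frame of insert_1 below 0.0085 m and x of blue_scraper_head in the frame of insert_1 above 0.05 m and angle between blue_scraper's own z axis and vertical below 0.06 rad) or (x of blue_scraper in the frame of insert_2 between -0.012 and 0.012 m and y of blue_scraper in the frame of insert_2 between -0.01 and 0.01 m and z of blue_scraper in the frame of insert_2 below 0.0085 m and x of blue_scraper_head in the frame of insert_2 above 0.05 m and angle between blue_scraper's own z axis and vertical below 0.06 rad) or (x of blue_scraper in the frame of insert_3 between -0.012 and 0.012 m and y of blue_scraper in the frame of insert_3 between -0.01 and 0.01 m and z of blue_scraper in the frame of insert_3 below 0.0085 m and x of blue_scraper_head in the frame of insert_3 above 0.05 m and angle between blue_scraper's own z axis and vertical below 0.06 rad) or (x of blue_scraper in the frame of insert_4 between -0.012 and 0.012 m and y of blue_scraper in the frame of insert_4 between -0.01 and 0.01 m and z of blue_scraper in the frame of insert_4 below 0.0085 m and x of blue_scraper_head in the frame of insert_4 above 0.05 m and angle between blue_scraper's own z axis and vertical below 0.06 rad)) and linear speed of each of teal_turner, blue_scraper below 0.02 m/s and distance of each of red_turner, yellow_scraper from where it was at the start of the episode below 0.015 m and angle between each of red_turner, yellow_scraper's own z axis and vertical below 0.06 rad and distance of each of mug, jar, oil_bottle from where it was at the start of the episode below 0.03 m and angle between each of mug, jar, oil_bottle's own z axis and vertical below 0.2 rad); the robot touches nothing.
It fails at once if a utensil that was already put away is moved more than 20 mm (distance of any of red_turner, yellow_scraper from where it was at the start of the episode above 0.02 m).
It fails at once if the mug, jar or bottle is pushed more than 30 mm or knocked over (distance of any of mug, jar, oil_bottle from where it was at the start of the episode above 0.03 m or angle between any of mug, jar, oil_bottle's own z axis and vertical above 0.5 rad).
It fails at once if the turner or the scraper is dropped (moves faster than 0.7 m/s out of the fingers, a fall of about 25 mm) ((linear speed of teal_turner above 0.7 m/s and contact force between teal_turner and the fingers below 0.1 N) or (linear speed of blue_scraper above 0.7 m/s and contact force between blue_scraper and the fingers below 0.1 N)).
It also fails if it takes over 58 s, if anything falls off the work surface, if the arm or the gripper's body presses on something with over 40 N, if the wrist force passes 120 N, or if a joint passes its speed limit or range.

## Working session

There is one attempt and no reset: what is moved stays moved. The work goes in short steps, Python scripts to look and compute and a shell command to move; the robot and the scene stay as the last step left them, time stands still between calls to the robot, and variables do not carry over. Pictures are saved under pics/ and viewed, at most 10 in all, crops included, and the job is handed in when it is done.

```bash
mkdir -p pics; cat > h.py <<'E'
from plant import *
import numpy as np, cv2
def ray(p,uv,z):
    K=np.array(p["intrinsics"]);T=np.array(p["pose"])
    d=T[:3,:3]@np.linalg.solve(K,[uv[0],uv[1],1.]);o=T[:3,3]
    return (o+d*(z-o[2])/d[2])[:2]
def proj(p,X):
    K=np.array(p["intrinsics"]);T=np.array(p["pose"])
    c=K@(T[:3,:3].T@(np.array(X,float)-T[:3,3]));return c[:2]/c[2]
def save(p,n): cv2.imwrite("pics/"+n,cv2.cvtColor(p["color"],cv2.COLOR_RGB2BGR))
E
python3 - <<'E'
from h import *
o=get_obs();print({k:np.round(o[k],3).tolist() for k in o})
p=capture("top");save(p,"top.png");print(np.round(p["pose"],3).tolist(),np.array(p["intrinsics"]).tolist())
for n in ["teal_turner","blue_scraper","teal_turner_head","blue_scraper_head","insert_1","tray","red_turner","yellow_scraper","mug","jar","oil_bottle"]:
    for r in tip_of(p,n)[:5]: print(n,np.round(r["centre"],1),round(r["conf"],2),np.round(ray(p,r["centre"],8),0))
E
```

```text
{'time': 0.0, 'joint_positions': [1.023, 0.343, 1.525, 0.0, 1.275, -0.146], 'dq': [-0.001, -0.001, 0.0, -0.0, 0.0, -0.001], 'tau': [0.002, -43.125, -24.423, 0.072, 0.056, -0.0], 'tool_pos': [205.229, 483.07, 404.02], 'tcp_rot': [-3.14, -0.0, 2.74], 'contact_force': [-0.725, -0.03, -0.265], 'moment': [-0.017, 0.028, -0.004], 'finger_force': 0.0, 'grip_width': 92.133}
[[-0.002, -0.993, 0.12, 346.541], [-1.0, 0.001, -0.004, -140.854], [0.004, -0.12, -0.993, 1536.228], [0.0, 0.0, 0.0, 1.0]] [[594.9559827422898, 0.0, 318.78935083149133], [0.0, 594.9559827422898, 247.99665403112405], [0.0, 0.0, 1.0]]
teal_turner [351.6 216.1] 0.79 [ 615. -233.]
teal_turner [180.6 255.7] 0.26 [512. 210.]
teal_turner [286.4 162.5] 0.2 [758. -62.]
blue_scraper [453.7 188.9] 0.66 [ 687. -501.]
blue_scraper [376.2 358.1] 0.63 [ 251. -292.]
blue_scraper [364.6 279.5] 0.59 [ 450. -265.]
teal_turner_head [330.9 226.5] 0.73 [ 588. -179.]
blue_scraper_head [393.7 277.1] 0.73 [ 456. -340.]
blue_scraper_head [340.1 345.7] 0.66 [ 282. -201.]
blue_scraper_head [419.6 188.6] 0.56 [ 688. -412.]
insert_1 [150.7 262. ] 0.9 [496. 286.]
insert_1 [210.6 251.4] 0.77 [523. 133.]
insert_1 [184.6 253.6] 0.72 [518. 200.]
insert_1 [240.4 246.6] 0.65 [536.  56.]
tray [184.3 255.7] 0.25 [512. 200.]
red_turner [235.9 243.8] 0.61 [543.  68.]
yellow_scraper [182. 258.] 0.94 [506. 206.]
mug [231.6 156.3] 0.68 [775.  82.]
jar [464.6 273.7] 0.88 [ 464. -523.]
oil_bottle [284.7 164. ] 0.7 [754. -58.]
```

View pics/top.png

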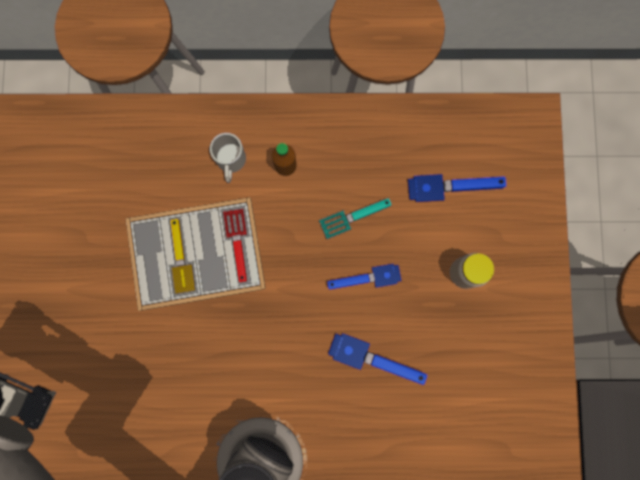

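The top view shows the teal turner at about (351,216). The smallest blue scraper is the one at about (364,279). The empty inserts are the leftmost (150,262), wide end far, and the third (210,251), wide end near. Next I'll get accurate poses from masks.

```bash
cat >> h.py <<'E'
def axis(p,m,z):
    """min-area rect of mask projected on plane z -> centre, yaw of long side, size"""
    v,u=np.nonzero(m);P=np.array([ray(p,(a,b),z) for a,b in zip(u,v)],np.float32)
    r=cv2.minAreaRect(P);b=cv2.boxPoints(r);e=[b[1]-b[0],b[2]-b[1]]
    e.sort(key=lambda x:-np.hypot(*x));return np.round(r[0],1),round(float(np.arctan2(e[0][1],e[0][0])%np.pi),3),[round(float(np.hypot(*x)),0) for x in e]
E
python3 - <<'E'
from h import *
p=capture("top")
for n,z in [("teal_turner",10),("blue_scraper",10),("insert_1",19),("tray",19),("red_turner",23),("yellow_scraper",23)]:
    for r in trace(p,n)[:5]: print(n,round(r["conf"],2),np.round(r["rect"]),*axis(p,r["pixels"],z))
w=capture("wrist");save(w,"w0.png");print(np.round(w["pose"],3).tolist(),np.array(w["intrinsics"])[0])
E
```

```text
teal_turner 0.77 [355. 216.  73.  36.] [ 617.7 -244.5] 1.965 [190.0, 52.0]
blue_scraper 0.91 [459. 188.  99.  32.] [ 699.6 -507.2] 1.676 [260.0, 76.0]
blue_scraper 0.65 [377. 359.  99.  53.] [ 245.7 -295.9] 1.25 [254.0, 72.0]
blue_scraper 0.55 [365. 276.  80.  24.] [ 448.8 -262.9] 1.814 [193.0, 57.0]
insert_1 0.85 [209. 251.  42.  84.] [526.1 134.4] 0.169 [216.0, 76.0]
insert_1 0.76 [148. 262.  40.  86.] [500.3 284.2] 0.17 [215.0, 76.0]
insert_1 0.62 [183. 255.  36.  87.] [512. 209.] 0.168 [217.0, 76.0]
insert_1 0.6 [237. 247.  43.  84.] [538.5  59.6] 0.174 [217.0, 77.0]
tray 0.6 [196. 253. 136. 110.] [519.  171.7] 1.741 [328.0, 245.0]
red_turner 0.92 [235. 243.  24.  77.] [537.4  63.7] 0.111 [192.0, 56.0]
yellow_scraper 0.78 [183. 258.  23.  71.] [514.3 209.2] 0.155 [191.0, 54.0]
[[0.392, 0.882, 0.261, 134.348], [0.92, -0.376, -0.112, 514.018], [-0.0, 0.284, -0.959, 384.553], [0.0, 0.0, 0.0, 1.0]] [411.57589322   0.         317.50512797]
```

```bash
cat >> h.py <<'E'
def go(x,y,z,yaw):
    o=get_obs();P=np.array(o["tool_pos"]);w=o["tcp_rot"][2]
    d=np.array([x,y,z])-P;s=(w-yaw+np.pi)%(2*np.pi)-np.pi
    tx=np.array([np.cos(w),np.sin(w)]);ty=np.array([np.sin(w),-np.cos(w)])
    print("t",round(o["time"],2),"pos",np.round(P,1),"yaw",round(w,3),"rp",np.round(o["tcp_rot"][:2],3),"q",np.round(o["joint_positions"],2),"F",np.round(o["contact_force"],1),"w",round(o["grip_width"],1),"ff",round(o["finger_force"],1))
    print("ROW [%.4f,%.4f,%.4f,%.4f]"%(d[:2]@tx/1000,d[:2]@ty/1000,-d[2]/1000,s))
E
python3 -m inch '[[-0.22,-0.17,0.0,0.0,1],[-0.22,-0.17,0.0,0.0,1],[-0.22,-0.17,0.0,0.0,1],[-0.22,-0.17,0.0,0.0,1],[-0.22,-0.17,0.0,0.0,1],[-0.22,-0.17,0.0,0.0,1],[-0.22,-0.17,0.0,0.0,1],[-0.22,-0.17,0.0,0.0,1]]'
python3 -c "
from h import *
go(618,-242,340,1.97)"
```

```text
time: 1.67
tool_pos: [343.2, 237.3, 405.0]
tcp_rot: [-3.141, 0.002, 2.735]
contact_force: [-0.3, 0.1, -0.6]
grip_width: 91.7
finger_force: 0.0
t 1.67 pos [343.2 237.3 405. ] yaw 2.735 rp [-3.141e+00  2.000e-03] q [ 0.42  0.14  1.79 -0.    1.21 -0.74] F [-0.3  0.1 -0.6] w 91.7 ff 0.0
ROW [-0.4419,-0.3315,0.0650,0.7650]
```

```bash
python3 -m inch '[[-0.22,-0.165,0.03,0,1],[-0.22,-0.165,0.03,0,1],[-0.22,-0.165,0.03,0,1],[-0.22,-0.165,0.03,0,1],[-0.22,-0.165,0.03,0,1],[-0.22,-0.165,0.03,0,1],[-0.22,-0.165,0.03,0,1],[-0.22,-0.165,0.03,0,1]]' >/dev/null
python3 -m inch '[[-0.22,-0.165,0.035,0.76,1],[-0.22,-0.165,0.035,0.76,1],[-0.22,-0.165,0.035,0.76,1],[-0.22,-0.165,0.035,0.76,1],[-0.22,-0.165,0.035,0.76,1],[-0.22,-0.165,0.035,0.76,1],[-0.22,-0.165,0.035,0.76,1],[-0.22,-0.165,0.035,0.76,1]]'
cat > look.py <<'E'
import sys
from h import *
p=capture("wrist");save(p,sys.argv[1])
for n in sys.argv[2:]:
    for r in trace(p,n)[:3]: print(n,round(r["conf"],2),np.round(r["rect"]),*axis(p,r["pixels"],8 if 'insert' not in n else 19))
    if 'insert' not in n:
        for z,m in [(0,n),(8,n+"_head")]:
            for r in tip_of(p,m)[:2]: print(m,round(r["conf"],2),np.round(r["centre"],1),np.round(ray(p,r["centre"],z),1))
go(618,-242,340,1.97)
E
python3 look.py w1.png teal_turner
```

```text
time: 3.0
tool_pos: [618.6, -238.6, 337.6]
tcp_rot: [-3.141, 0.0, 1.976]
contact_force: [-1.5, 0.1, -0.7]
grip_width: 92.0
finger_force: 0.0
teal_turner 0.89 [314. 226.  74. 239.] [ 617.2 -245.5] 1.958 [191.0, 55.0]
teal_turner 0.74 [313.7 232.4] [ 617.6 -244.8]
teal_turner_head 0.87 [318.  137.7] [ 592.  -176.1]
t 3.2 pos [ 617.2 -233.5  339.8] yaw 1.981 rp [-3.141e+00 -1.000e-03] q [-0.48  0.64  1.21  0.    1.29 -0.89] F [0.1 0.7 0.4] w 91.5 ff 0.0
ROW [-0.0081,-0.0026,-0.0002,0.0112]
```

View pics/w1.png

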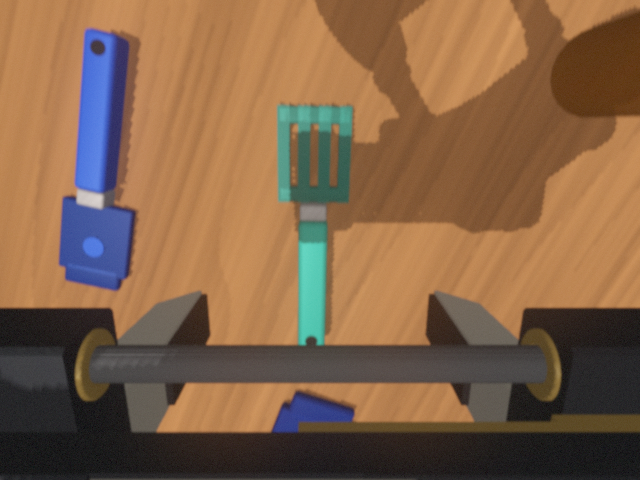

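```bash
python3 -m inch '[[-0.011,-0.004,0.04,0.025,1],[-0.011,-0.004,0.08,0.025,1],[-0.011,-0.004,0.11,0.025,1],[-0.011,-0.004,0.12,0.025,1],[-0.011,-0.004,0.12,0.025,1],[-0.011,-0.004,0.12,0.025,1],[-0.011,-0.004,0.12,0.025,1]]' >/dev/null
python3 -c "
from h import *
go(617.3,-245,188.5,1.955)"
```

```text
t 3.78 pos [ 618.8 -246.5  222.7] yaw 1.956 rp [3.138 0.004] q [-0.49  0.77  1.31  0.    1.06 -0.88] F [0.2 0.3 0.6] w 92.2 ff 0.0
ROW [0.0020,-0.0008,0.0342,0.0006]
```

```bash
python3 -m inch '[[0.001,-0.001,0.02,0,1],[0.001,-0.001,0.03,0,1],[0.001,-0.001,0.034,0,1],[0.001,-0.001,0.034,0,1],[0.001,-0.001,0.034,0,1]]' >/dev/null
python3 -c "
from h import *
go(617.3,-245,188.5,1.955)"
```

```text
t 4.2 pos [ 616.9 -246.3  186.5] yaw 1.955 rp [3.141e+00 1.000e-03] q [-0.5   0.81  1.34  0.    0.99 -0.88] F [ 0.8 -0.9 -0.2] w 91.6 ff 0.0
ROW [0.0010,0.0009,-0.0020,-0.0001]
```

```bash
python3 -m inch '[[0,0,-0.001,0,1],[0,0,-0.001,0,1]]' >/dev/null
python3 -c "
from h import *
for i in range(4): go(617.3,-245,188.5,1.955); capture('top')"|grep pos
```

```text
t 4.37 pos [ 616.9 -246.4  187.8] yaw 1.955 rp [3.14e+00 1.00e-03] q [-0.5   0.81  1.34  0.    1.   -0.88] F [0.4 0.6 0.6] w 91.6 ff 0.0
t 4.42 pos [ 616.9 -246.4  187.6] yaw 1.955 rp [3.141e+00 1.000e-03] q [-0.5   0.81  1.34  0.    1.   -0.88] F [ 0.7 -0.2 -0.1] w 91.8 ff 0.0
t 4.47 pos [ 616.8 -246.3  187.4] yaw 1.955 rp [3.141e+00 1.000e-03] q [-0.5   0.81  1.34  0.    1.   -0.88] F [ 0.7 -0.5 -0.6] w 91.9 ff 0.0
t 4.52 pos [ 616.7 -246.3  187.2] yaw 1.955 rp [3.141e+00 1.000e-03] q [-0.5   0.81  1.34  0.    1.   -0.88] F [-0.8  0.2 -0.2] w 91.7 ff 0.0
```

```bash
python3 -m inch '[[0.001,0.001,-0.0015,0,1],[0.001,0.001,-0.0015,0,0.5],[0.001,0.001,-0.0015,0,0],[0.001,0.001,-0.0015,0,0],[0.001,0.001,-0.0015,0,0],[0.001,0.001,-0.0015,0,0],[0.001,0.001,-0.0015,0,0],[0.001,0.001,-0.0015,0,0]]'; python3 -m inch '[[0,0,0,0,0],[0,0,0,0,0],[0,0,0,0,0],[0,0,0,0,0]]'
```

```text
time: 5.23
tool_pos: [617.2, -244.9, 188.2]
tcp_rot: [3.142, -0.0, 1.955]
contact_force: [0.4, 0.3, 0.6]
grip_width: 50.0
finger_force: 0.0
time: 5.57
tool_pos: [617.2, -244.9, 188.2]
tcp_rot: [3.142, -0.0, 1.955]
contact_force: [-0.5, -0.5, 0.3]
grip_width: 22.9
finger_force: 0.0
```

```bash
python3 -m inch '[[0,0,0,0,0],[0,0,0,0,0],[0,0,0,0,0]]'|tail -2;  python3 -m inch '[[0,0,-0.01,0,0],[0,0,-0.03,0,0],[0,0,-0.06,0,0],[0,0,-0.09,0,0],[0,0,-0.11,0,0],[0,0,-0.12,0,0],[0,0,-0.12,0,0],[0,0,-0.12,0,0]]'
python3 -c "
from h import *
a=.17+np.pi
go(525.6,134.3,308,a)"
```

```text
grip_width: 21.9
finger_force: 30.0
time: 6.48
tool_pos: [616.9, -244.8, 307.9]
tcp_rot: [-3.141, -0.0, 1.955]
contact_force: [0.4, -0.2, -1.4]
grip_width: 21.9
finger_force: 30.0
t 6.48 pos [ 616.9 -244.8  307.9] yaw 1.955 rp [-3.141 -0.   ] q [-0.49  0.68  1.23  0.    1.23 -0.88] F [ 0.4 -0.2 -1.4] w 21.9 ff 30.0
ROW [0.3857,0.0573,-0.0001,-1.3568]
```

```bash
python3 -m inch '[[0.02,0.003,0,-0.05,0],[0.06,0.009,0,-0.15,0],[0.1,0.015,0,-0.25,0],[0.14,0.02,0,-0.36,0],[0.18,0.026,0,-0.47,0],[0.22,0.032,0,-0.58,0],[0.25,0.037,0,-0.66,0],[0.27,0.04,0,-0.7,0]]'|grep grip
python3 -c "
from h import *
a=.17+np.pi
go(525.6,134.3,308,a)"
```

```text
grip_width: 21.5
t 7.15 pos [551.5  23.4 306.2] yaw 2.661 rp [-3.14  -0.005] q [-0.1   0.49  1.59  0.    1.07 -1.19] F [ 0.3 -0.1 -1.3] w 21.5 ff 30.0
ROW [0.0742,0.0864,-0.0018,-0.6506]
```

```bash
python3 -m inch '[[0.02,0.025,0,-0.1,0],[0.04,0.05,0,-0.2,0],[0.06,0.07,0,-0.31,0],[0.07,0.083,0,-0.42,0],[0.074,0.086,0,-0.53,0],[0.074,0.086,0,-0.62,0],[0.074,0.086,0,-0.65,0],[0.074,0.086,0,-0.65,0]]'|grep grip
python3 - <<'E'
from h import *
a=.17+np.pi
go(525.6,134.3,308,a)
p=capture("wrist");save(p,"w2.png")
for n,z in [("insert_1",19),("teal_turner",120)]:
    for r in trace(p,n): print(n,round(r["conf"],2),np.round(r["rect"]),*axis(p,r["pixels"],z))
for n,z in [("insert_1",11),("teal_turner",132),("teal_turner_head",128)]:
    for r in tip_of(p,n): print(n,round(r["conf"],2),np.round(r["centre"]),np.round(ray(p,r["centre"],z),1))
E
```

```text
grip_width: 21.8
t 7.82 pos [527.3 131.3 306.2] yaw -2.977 rp [ 3.141 -0.004] q [ 0.1   0.47  1.61  0.    1.06 -1.63] F [ 0.   0.2 -1.2] w 21.8 ff 30.0
ROW [0.0012,0.0033,-0.0018,-0.0051]
insert_1 0.94 [321. 183. 116. 225.] [491.8 128. ] 0.157 [146.0, 74.0]
insert_1 0.67 [319. 249. 148. 350.] [544.3 134.6] 0.164 [249.0, 90.0]
insert_1 0.57 [200. 191. 138. 232.] [508.8  54.4] 0.17 [154.0, 75.0]
teal_turner 0.98 [316. 248. 146. 348.] [509.4 129.3] 0.172 [155.0, 57.0]
teal_turner 0.44 [376. 222. 529. 345.] [493.3 151.4] 1.738 [202.0, 148.0]
insert_1 0.96 [532. 240.] [502.2 278.8]
insert_1 0.87 [427. 239.] [512.7 206.7]
insert_1 0.81 [323. 238.] [524.  135.4]
teal_turner 0.71 [318. 305.] [520.4 131.3]
teal_turner_head 0.87 [321. 132.] [453.2 121.2]
teal_turner_head 0.64 [424. 238.] [486.7 168.5]
```

View pics/w2.png

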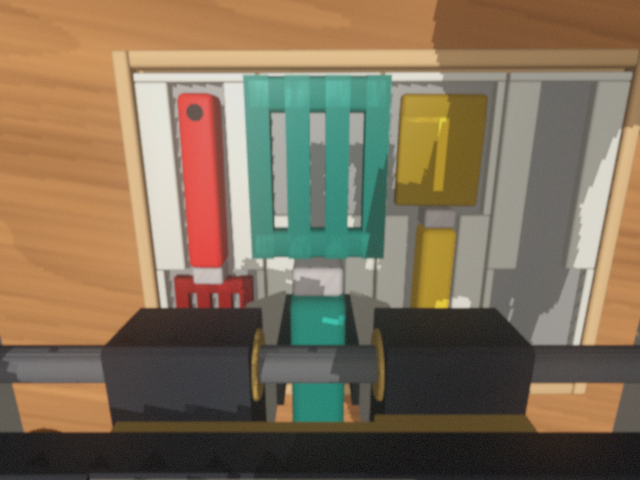

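The picture shows the teal turner held over the third insert. Its blade (rows 77–258, centre column 318) is at the wide near end, with red on the left and yellow on the right. I'll fine-tune the position and descend to just above the walls.

```bash
python3 -m inch '[[0.0005,0.0017,0.02,0,0],[0.001,0.0032,0.04,-0.005,0],[0.001,0.0032,0.06,-0.005,0],[0.001,0.0032,0.07,-0.005,0],[0.001,0.0032,0.075,-0.005,0],[0.001,0.0032,0.075,-0.005,0],[0.001,0.0032,0.075,-0.005,0]]'|grep grip
cat > chk.py <<'E'
import sys
from h import *
n,x,y,a,f=sys.argv[1],float(sys.argv[2]),float(sys.argv[3]),float(sys.argv[4]),sys.argv[5]
go(x,y,199.2,a); h=get_obs()["tool_pos"][2]-188.2
P=np.array(get_obs()["tool_pos"][:2]); e=np.array([np.cos(a),np.sin(a)]);s=np.array([-e[1],e[0]])
p=capture("wrist");save(p,f)
r=trace(p,n)[0];v,u=np.nonzero(r["pixels"]);print(r["conf"],np.round(r["rect"]))
Q=np.array([ray(p,q,h+8) for q in zip(u,v)])-P;L=Q@e;S=Q@s
k=(L>35);print("tip",np.percentile(L,99.7),"blade side range",np.percentile(S[k],[1,99]),"mid",np.percentile(S[k],[1,99]).mean())
near=lambda l:S[abs(L-l)<4]
for l in (40,55,70,85): print(l,np.round([near(l).min(),near(l).max()],1))
for r in tip_of(p,"insert_1"):
    Q=ray(p,r["centre"],11);d=Q-[x,y];print("insert",round(r["conf"],2),np.round(Q,1),"rel",np.round([d@e,d@s],1))
E
python3 chk.py teal_turner 525.2 134.5 3.3116 w3.png
```

```text
grip_width: 21.8
t 8.7 pos [526.8 134.  233.8] yaw -2.974 rp [3.142e+00 1.000e-03] q [ 0.11  0.57  1.68  0.    0.89 -1.63] F [-0.7 -0.5 -0.4] w 21.8 ff 30.0
ROW [0.0015,0.0007,0.0346,-0.0021]
0.77 [317. 248. 145. 346.]
tip 93.5172150698876 blade side range [-27.18255116  25.73422568] mid -0.7241627371978812
40 [-27.6  25.9]
55 [-27.3  26.1]
70 [-27.7  26.2]
85 [-27.9  26.3]
insert 0.9 [500.  280.2] rel [   0.2 -147.9]
```

View pics/w3.png

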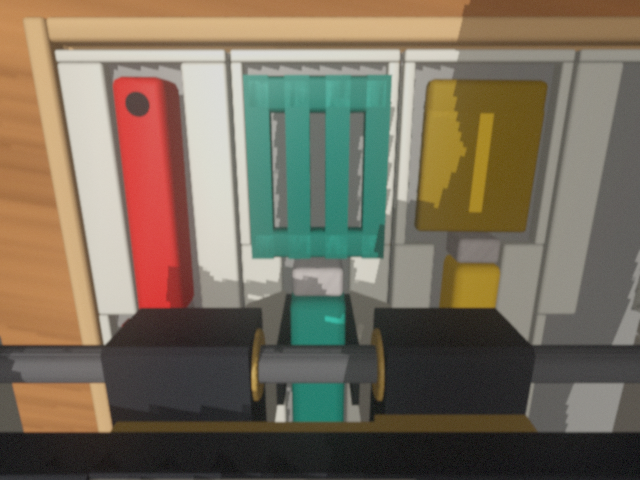

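```bash
python3 - <<'E'
from h import *
p=capture("wrist")
a=3.3116;e=np.array([np.cos(a),np.sin(a)]);s=np.array([-e[1],e[0]])
for uv,z,l in [((241,57),19,"wall left line near top"),((395,57),19,"right"),((320,64),19,"bay end 102"),((233,150),19,"L insert edge"),((402,150),19,"R insert edge"),((320,53),19,"insert end 107")]:
    d=ray(p,uv,z)-[525.2,134.5];print(l,np.round([d@e,d@s],1))
im=cv2.cvtColor(p["color"],cv2.COLOR_RGB2BGR)[40:280,210:430];cv2.imwrite("pics/c3.png",cv2.resize(im,None,fx=2.5,fy=2.5,interpolation=2)[:600])
E
```

```text
wall left line near top [103.1  33. ]
right [102.9 -33.9]
bay end 102 [100.2  -1.3]
L insert edge [63.7 38.9]
R insert edge [ 63.5 -39.2]
insert end 107 [104.6  -1.3]
```

View pics/c3.png

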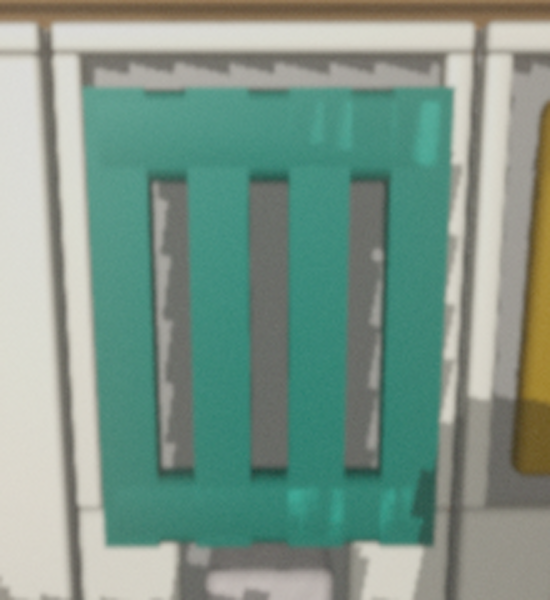

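```bash
python3 -m inch '[[0.0012,0.0006,0.006,-0.002,0],[0.0012,0.0006,0.012,-0.002,0],[0.0012,0.0006,0.018,-0.002,0],[0.0012,0.0006,0.023,-0.002,0],[0.0012,0.0006,0.027,-0.002,0],[0.0012,0.0006,0.030,-0.002,0],[0.0012,0.0006,0.030,-0.002,0],[0.0012,0.0006,0.030,-0.002,0]]'
python3 -c "
from h import *
go(525.2,134.5,199.2,3.3116);capture('top')
go(525.2,134.5,199.2,3.3116)"
```

```text
time: 9.57
tool_pos: [525.2, 134.4, 203.0]
tcp_rot: [3.142, -0.0, -2.971]
contact_force: [-0.4, -0.2, -1.0]
grip_width: 21.6
finger_force: 30.0
t 9.57 pos [525.2 134.4 203. ] yaw -2.971 rp [ 3.142 -0.   ] q [ 0.11  0.61  1.71  0.    0.82 -1.63] F [-0.4 -0.2 -1. ] w 21.6 ff 30.0
ROW [-0.0001,0.0001,0.0038,0.0002]
t 9.62 pos [525.2 134.4 203.3] yaw -2.971 rp [3.142 0.   ] q [ 0.11  0.61  1.71  0.    0.82 -1.63] F [ 0.9 -0.2 -0.9] w 21.8 ff 30.0
ROW [0.0000,0.0001,0.0041,0.0001]
```

```bash
python3 -m inch '[[0,0,0.001,0,0],[0,0,0.002,0,0],[0,0,0.003,0,0],[0,0,0.0035,0,0],[0,0,0.0035,0,0],[0,0,0.0035,0,0]]'
```

```text
time: 10.12
tool_pos: [525.1, 134.4, 199.7]
tcp_rot: [3.142, 0.0, -2.971]
contact_force: [-0.2, 0.1, -1.4]
grip_width: 21.6
finger_force: 30.0
```

```bash
python3 -m inch '[[0,0,0.0008,0,0],[0,0,0.0008,0,0],[0,0,0.0008,0,0]]'; python3 -m inch '[[0,0,0,0,0.4],[0,0,0,0,0.4],[0,0,0,0,0.4],[0,0,0,0,0.4],[0,0,0,0,0.4],[0,0,0,0,0.4]]'
```

```text
time: 10.37
tool_pos: [525.2, 134.5, 199.2]
tcp_rot: [3.142, 0.0, -2.971]
contact_force: [-0.5, -0.4, 1.6]
grip_width: 21.8
finger_force: 30.0
time: 10.87
tool_pos: [525.1, 134.4, 198.9]
tcp_rot: [3.142, 0.0, -2.971]
contact_force: [-0.4, 0.1, 0.6]
grip_width: 36.7
finger_force: 0.0
```

```bash
python3 -m inch '[[0,0,-0.005,0,0.4],[0,0,-0.02,0,0.4],[0,0,-0.05,0,0.4],[0,0,-0.09,0,0.4],[0,0,-0.12,0,0.6],[0,0,-0.14,0,1],[0,0,-0.14,0,1]]'>/dev/null
python3 - <<'E'
from h import *
p=capture("wrist");save(p,"w4.png")
a=.17;e=np.array([np.cos(a),np.sin(a)]);s=np.array([-e[1],e[0]])
for n,z,l in [("teal_turner",11,0),("teal_turner_head",19,-75),("red_turner",11,0),("yellow_scraper",11,0)]:
    for r in tip_of(p,n)[:1]:
        Q=ray(p,r["centre"],z);d=Q-[525.2,134.5];print(n,round(r["conf"],2),np.round(Q,1),np.round([d@e,d@s],1))
for r in trace(p,"teal_turner")[:1]: print(*axis(p,r["pixels"],21))
go(449,-255,340,1.75)
E
```

```text
teal_turner 0.72 [525.2 135.4] [0.1 0.9]
teal_turner_head 0.62 [452.2 125.5] [-73.4   3.5]
red_turner 0.59 [539.4  62.9] [  1.9 -72.9]
yellow_scraper 0.79 [512.8 207. ] [ 0.1 73.6]
[528.9 135.4] 0.171 [195.0, 54.0]
t 11.75 pos [524.8 134.4 337.4] yaw -2.971 rp [ 3.141e+00 -3.000e-03] q [ 0.11  0.44  1.58  0.    1.13 -1.63] F [ 0.4 -0.2 -0.2] w 76.3 ff 0.0
ROW [0.1406,-0.3709,-0.0026,1.5618]
```

View pics/w4.png

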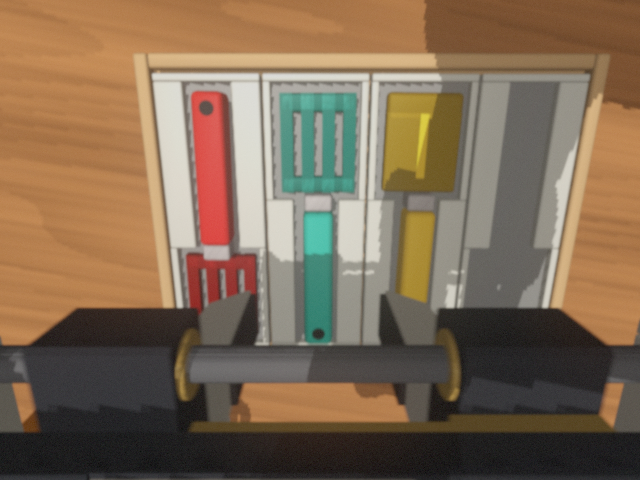

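The teal turner lies flat in the third insert, blade at (318,143) inside the wide bay and handle in the channel. Next is the blue scraper.

```bash
python3 -m inch '[[0.014,-0.037,0,0.11,1],[0.028,-0.074,0,0.22,1],[0.042,-0.111,0,0.33,1],[0.056,-0.148,0,0.45,1],[0.07,-0.185,0,0.56,1],[0.084,-0.222,0,0.67,1],[0.098,-0.259,0,0.78,1],[0.112,-0.296,0,0.89,1]]' >/dev/null
python3 -c "
from h import *
go(449,-255,340,1.75)"
```

```text
t 12.42 pos [ 464.  -178.   337.9] yaw 2.416 rp [-3.141e+00 -2.000e-03] q [-0.52  0.36  1.7   0.    1.09 -1.37] F [ 0.8 -0.2 -0.2] w 92.0 ff 0.0
ROW [-0.0398,-0.0676,-0.0021,0.6664]
```

```bash
python3 -m inch '[[-0.02,-0.034,0,0.11,1],[-0.035,-0.055,0,0.22,1],[-0.039,-0.067,0,0.33,1],[-0.039,-0.067,0,0.44,1],[-0.039,-0.067,0,0.55,1],[-0.039,-0.067,0,0.66,1],[-0.039,-0.067,0,0.66,1],[-0.039,-0.067,0,0.66,1]]' >/dev/null
sed -i 's/^go(618.*/go(449,-262,340,1.75)/' look.py; python3 look.py w5.png blue_scraper
```

```text
blue_scraper 0.91 [318. 229.  63. 230.] [ 452.1 -260.7] 1.742 [186.0, 53.0]
blue_scraper 0.72 [ 77. 189. 150. 246.] [ 252.3 -275.3] 1.203 [209.0, 74.0]
blue_scraper 0.84 [318.4 237. ] [ 451.6 -260.9]
blue_scraper 0.6 [ 54.  227.6] [ 243.7 -293.8]
blue_scraper_head 0.98 [321.2 332.5] [ 469.5 -339.5]
blue_scraper_head 0.75 [ 98.6 115. ] [ 278.8 -200.1]
t 13.28 pos [ 450.1 -252.2  338.7] yaw 1.764 rp [-3.141 -0.   ] q [-0.66  0.39  1.65  0.    1.1  -0.85] F [ 0.4 -0.2 -0.3] w 91.7 ff 0.0
ROW [-0.0094,-0.0029,-0.0013,0.0139]
```

View pics/w5.png

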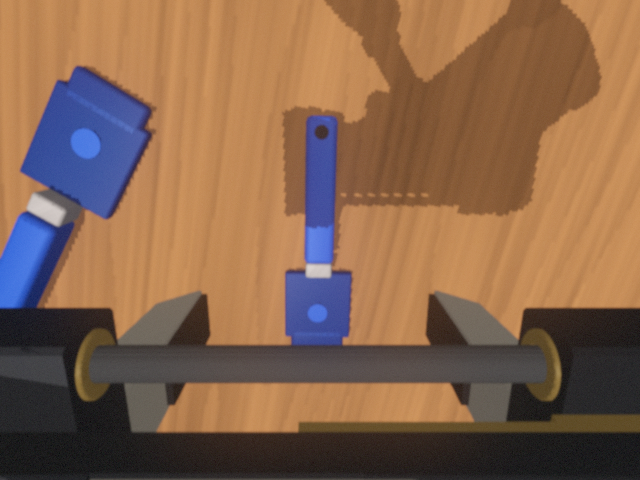

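```bash
python3 - <<'E'
from h import *
p=capture("wrist");a=1.742-np.pi;e=np.array([np.cos(a),np.sin(a)])
A=ray(p,(321.5,117),24);B=ray(p,(318.5,270.5),8);C=ray(p,(318.5,262),24)
A2=ray(p,(321.5,130),24);B2=ray(p,(318.8,255),24);d=B2-A2;print("ang",np.arctan2(d[1],d[0])%np.pi)
print(A,"org",A+95*e,"|",B,"org",B-25*e,"|",C,"org",C-13*e)
E
```

```text
ang 1.7433808788356253
[ 436.66194858 -171.0464508 ] org [ 452.84696065 -264.65759   ] | [ 457.12462346 -286.34281561] org [ 452.86540975 -261.70830529] | [ 454.68433408 -273.97174112] org [ 452.46954295 -261.16179575]
```

```bash
python3 -c "
from h import *
go(452.3,-262.2,222,1.742)"
```

```text
t 13.33 pos [ 450.1 -252.3  338.8] yaw 1.763 rp [-3.141 -0.   ] q [-0.66  0.39  1.65  0.    1.1  -0.85] F [-0.3 -0.8  0.7] w 91.8 ff 0.0
ROW [-0.0102,0.0003,0.1168,0.0214]
```

```bash
python3 -m inch '[[-0.005,0,0.035,0.021,1],[-0.0102,0,0.07,0.021,1],[-0.0102,0,0.1,0.021,1],[-0.0102,0,0.115,0.021,1],[-0.0102,0,0.117,0.021,1],[-0.0102,0,0.117,0.021,1],[-0.0102,0,0.117,0.021,1]]' >/dev/null
python3 -c "
from h import *
go(452.3,-262.2,188.5,1.742)"
```

```text
t 13.92 pos [ 452.4 -262.6  222.9] yaw 1.741 rp [3.14e+00 1.00e-03] q [-0.67  0.56  1.75  0.    0.83 -0.84] F [ 0.5 -0.   0.1] w 91.8 ff 0.0
ROW [0.0005,-0.0000,0.0344,-0.0007]
```

```bash
python3 -m inch '[[0,0,0.015,0,1],[0,0,0.025,0,0.7],[0,0,0.031,0,0.5],[0,0,0.0335,0,0.4],[0,0,0.0335,0,0.4],[0,0,0.0335,0,0.4],[0,0,0.0335,0,0.4],[0,0,0.0335,0,0.4]]'
```

```text
time: 14.58
tool_pos: [452.1, -262.5, 188.9]
tcp_rot: [3.141, 0.001, 1.741]
contact_force: [0.5, -1.1, -0.0]
grip_width: 49.7
finger_force: 0.0
```

```bash
python3 -m inch '[[0,0,0,0,0],[0,0,0,0,0],[0,0,0,0,0],[0,0,0,0,0],[0,0,0,0,0],[0,0,0,0,0],[0,0,0,0,0],[0,0,0,0,0]]'
```

```text
time: 15.25
tool_pos: [452.0, -262.4, 188.5]
tcp_rot: [3.141, 0.0, 1.741]
contact_force: [-0.2, 1.3, 1.0]
grip_width: 22.1
finger_force: 30.0
```

```bash
python3 -m inch '[[0,0,-0.01,0,0],[0,0,-0.03,0,0],[0,0,-0.06,0,0],[0,0,-0.09,0,0],[0,0,-0.11,0,0],[0,0,-0.12,0,0],[0,0,-0.12,0,0],[0,0,-0.12,0,0]]'
python3 -c "
from h import *
go(499.7,284.2,308,3.3116)"
```

```text
time: 15.92
tool_pos: [451.7, -262.2, 308.2]
tcp_rot: [-3.142, -0.0, 1.741]
contact_force: [-0.1, 0.6, -1.6]
grip_width: 22.0
finger_force: 30.0
t 15.92 pos [ 451.7 -262.2  308.2] yaw 1.741 rp [-3.142 -0.   ] q [-0.67  0.44  1.67  0.    1.04 -0.84] F [-0.1  0.6 -1.6] w 22.0 ff 30.0
ROW [0.5304,0.1397,0.0002,-1.5708]
```

```bash
python3 -m inch '[[0.02,0.005,0,-0.06,0],[0.055,0.015,0,-0.16,0],[0.09,0.024,0,-0.27,0],[0.125,0.033,0,-0.38,0],[0.16,0.042,0,-0.49,0],[0.195,0.051,0,-0.6,0],[0.23,0.06,0,-0.7,0],[0.26,0.069,0,-0.8,0]]'|grep grip
python3 -c "
from h import *
go(499.7,284.2,308,3.3116)"
```

```text
grip_width: 21.6
t 16.58 pos [475.1   7.7 306.6] yaw 2.546 rp [-3.14  -0.004] q [-0.15  0.36  1.8   0.    0.99 -1.12] F [ 1.1 -0.  -1.5] w 21.6 ff 30.0
ROW [0.1347,0.2427,-0.0014,-0.7655]
```

```bash
python3 -m inch '[[0.017,0.03,0,-0.1,0],[0.034,0.061,0,-0.2,0],[0.051,0.092,0,-0.3,0],[0.068,0.122,0,-0.4,0],[0.085,0.152,0,-0.5,0],[0.102,0.182,0,-0.6,0],[0.117,0.212,0,-0.7,0],[0.128,0.232,0,-0.76,0]]'|grep grip
python3 -m inch '[[0.005,-0.002,0,0,0],[0.005,-0.002,0,0,0],[0.005,-0.002,0,0,0]]'>/dev/null
python3 -c "
from h import *
go(499.7,284.2,230,3.3116)"
```

```text
grip_width: 21.7
t 17.5 pos [496.4 266.  306.8] yaw -2.983 rp [-3.141e+00 -3.000e-03] q [ 0.36  0.51  1.55 -0.    1.09 -1.37] F [-0.3 -0.4 -0.1] w 21.6 ff 30.0
ROW [-0.0061,0.0174,0.0768,-0.0114]
```

```bash
python3 -m inch '[[-0.003,0.009,0.0,-0.005,0],[-0.0061,0.0174,0.02,-0.011,0],[-0.0061,0.0174,0.04,-0.011,0],[-0.0061,0.0174,0.06,-0.011,0],[-0.0061,0.0174,0.07,-0.011,0],[-0.0061,0.0174,0.073,-0.011,0],[-0.0061,0.0174,0.073,-0.011,0],[-0.0061,0.0174,0.073,-0.011,0]]'|grep grip
python3 - <<'E'
from h import *
go(499.7,284.2,199.2,3.3116)
p=capture("wrist");save(p,"w6.png")
for n,z in [("insert_1",11),("blue_scraper",45),("yellow_scraper",11)]:
    for r in tip_of(p,n): print(n,round(r["conf"],2),np.round(r["centre"]),np.round(ray(p,r["centre"],z),1))
E
```

```text
grip_width: 21.5
t 18.17 pos [500.7 284.6 236.2] yaw -2.972 rp [3.141e+00 1.000e-03] q [ 0.38  0.61  1.59  0.    0.94 -1.36] F [ 0.4  0.2 -0.6] w 21.5 ff 30.0
ROW [0.0011,-0.0002,0.0370,-0.0005]
insert_1 0.8 [ 35. 270.] [522.7 137.8]
insert_1 0.67 [320. 304.] [517.1 289.5]
blue_scraper 0.92 [319. 308.] [503.7 286.4]
yellow_scraper 0.67 [169. 273.] [512.6 207.4]
```

View pics/w6.png

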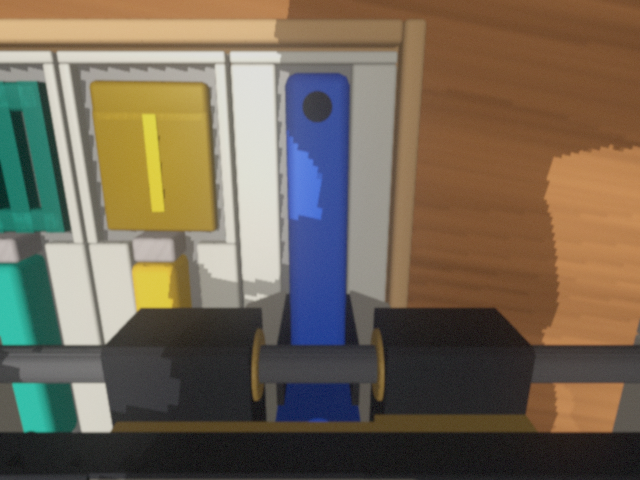

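The blue handle (columns 287–350, end at row 72) is above the channel (columns 278–352, end at about row 64) of the leftmost insert. I'll check the offsets numerically.

```bash
python3 - <<'E'
from h import *
p=capture("wrist");a=.17;e=np.array([np.cos(a),np.sin(a)]);s=np.array([-e[1],e[0]])
P=np.array(get_obs()["tool_pos"]);h=P[2]-188.5;print(P)
for l,uv,z in [("handle end (-95)",(318,73),h+24),("handle L",(288,150),h+24),("handle R",(348.5,150),h+24),("chan end (-102)",(318,65),19),("chan L",(279,100),19),("chan R",(353,100),19),("ins end -107",(318,53),19)]:
    d=ray(p,uv,z)-P[:2];f=ray(p,uv,z)-[499.7,284.2];print(l,"rel tcp",np.round([d@e,d@s],1),"rel insert",np.round([f@e,f@s],1))
E
```

```text
[500.42341465 284.69287901 236.33166778]
handle end (-95) rel tcp [-92.5   1. ] rel insert [-91.7   1.4]
handle L rel tcp [-68.1  -9.3] rel insert [-67.3  -8.9]
handle R rel tcp [-68.1  11.4] rel insert [-67.3  11.8]
chan end (-102) rel tcp [-101.5    1.1] rel insert [-100.8    1.5]
chan L rel tcp [-87.  -16.5] rel insert [-86.2 -16.2]
chan R rel tcp [-86.9  16.9] rel insert [-86.1  17.3]
ins end -107 rel tcp [-106.4    1.1] rel insert [-105.6    1.5]
```

```bash
python3 -m inch '[[0.0025,-0.0006,0.006,0,0],[0.0025,-0.0006,0.012,0,0],[0.0025,-0.0006,0.018,0,0],[0.0025,-0.0006,0.024,0,0],[0.0025,-0.0006,0.029,0,0],[0.0025,-0.0006,0.032,0,0],[0.0025,-0.0006,0.032,0,0],[0.0025,-0.0006,0.032,0,0]]'
```

```text
time: 19.08
tool_pos: [497.9, 283.7, 203.2]
tcp_rot: [-3.142, -0.0, -2.971]
contact_force: [-0.3, -0.2, -0.7]
grip_width: 21.7
finger_force: 30.0
```

```bash
python3 -m inch '[[0,0,0.001,0,0],[0,0,0.002,0,0],[0,0,0.003,0,0],[0,0,0.0036,0,0],[0,0,0.0036,0,0],[0,0,0.0036,0,0]]'
```

```text
time: 19.58
tool_pos: [497.9, 283.7, 199.9]
tcp_rot: [3.142, 0.0, -2.971]
contact_force: [0.1, -0.4, -1.2]
grip_width: 21.6
finger_force: 30.0
```

```bash
python3 -m inch '[[0,0,0.0005,0,0],[0,0,0.0008,0,0],[0,0,0.0008,0,0]]'; python3 -m inch '[[0,0,0,0,0.4],[0,0,0,0,0.4],[0,0,0,0,0.4],[0,0,0,0,0.4],[0,0,0,0,0.4],[0,0,0,0,0.4]]'
```

```text
time: 19.83
tool_pos: [497.9, 283.7, 199.5]
tcp_rot: [3.141, 0.0, -2.971]
contact_force: [-1.2, -1.2, 3.2]
grip_width: 21.6
finger_force: 30.0
time: 20.33
tool_pos: [497.9, 283.7, 199.0]
tcp_rot: [3.142, 0.0, -2.971]
contact_force: [0.1, -0.2, 0.0]
grip_width: 36.5
finger_force: 0.0
```

```bash
python3 -m inch '[[0,0,-0.005,0,0.4],[0,0,-0.02,0,0.4],[0,0,-0.05,0,0.4],[0,0,-0.09,0,0.4],[0,0,-0.12,0,0.4],[0.04,0,-0.15,0,0.4],[0.08,0,-0.17,0,0.4],[0.1,0,-0.17,0,0.4]]'
python3 - <<'E'
from h import *
a=.17;e=np.array([np.cos(a),np.sin(a)]);s=np.array([-e[1],e[0]])
p=capture("wrist");save(p,"w7.png");t=capture("top")
for p in (p,t):
  for n,z in [("teal_turner",11),("blue_scraper",11),("red_turner",11),("yellow_scraper",11)]:
    for r in tip_of(p,n)[:3]:
        d=ray(p,r["centre"],z)-[499.7,284.2];print(n,round(r["conf"],2),np.round([d@e,d@s],1))
E
```

```text
time: 21.0
tool_pos: [397.9, 266.4, 372.3]
tcp_rot: [3.14, 0.005, -2.972]
contact_force: [0.1, 1.2, 0.8]
grip_width: 36.2
finger_force: 0.0
blue_scraper 0.7 [-1.1  2.2]
red_turner 0.84 [   2.1 -227.8]
yellow_scraper 0.74 [   2.9 -225. ]
teal_turner 0.58 [  -0.7 -145.1]
blue_scraper 0.6 [4.8 1.7]
blue_scraper 0.56 [-344.9 -518. ]
blue_scraper 0.55 [  48.5 -807.9]
red_turner 0.58 [  -3.1 -221.5]
red_turner 0.5 [ -70.4 -148.4]
yellow_scraper 0.93 [ -7.3 -72.6]
```

View pics/w7.png

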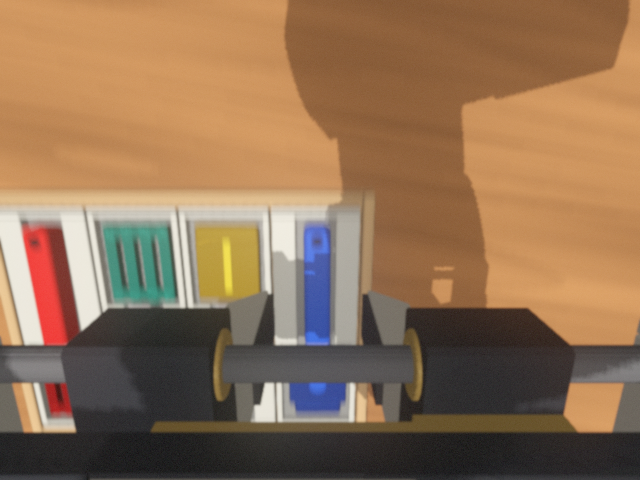

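The blue handle (318,270) is in the channel and its blade (318,392) is in the far wide bay, and the touchdown height matches the teal turner's. All four utensils are seated and the gripper is clear, so I'm handing in.

```bash
python3 -m inch '[[0,0,0,0,0.4],[0,0,0,0,0.4]]'|head -1; python3 -c "
from plant import *
print(close_job())"
```

```text
time: 21.67
the job is handed in; nothing more can be done
None
```

The teal turner and the small blue scraper each lie flat in an empty tray compartment with the head in the wide end. The job was handed in at about 22 s, but no verdict came back, so the placement rests on my last camera and force readings.

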